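Press the reducing sleeve out of a centrifuge tube adapter

TASK

The reducing sleeve has to come out of the white centrifuge tube adapter. Slide the adapter along the stand's top plate, without lifting it off, until it rests against both bars of the V-stop and its bore stands over the drop hole; then take the push rod from its holder and press it down through the bore until its collar sits on the adapter and the sleeve has dropped into the tray below. Leave the adapter in the V-stop with the rod standing in it, and do not disturb the two vials and the conical tube behind.

Things in the scene. Friction and masses are not known exactly. Their poses are not given: they have to be found in the camera images.
- stand: plain bare-metal knock-out stand, fixed: top plate 150 (x) by 110 (y) by 10 mm on two cheeks, its upper face 56 mm above the bench, open front and back. Two dark bars (14 mm high) at +-45 degrees form a V-stop open to the stand's -x (towards the robot): a 56 mm round part pushed along +x rests on both bars with its axis over the drop hole. Origin: centre of its underside; foot tabs to y +-72
- nest (a point): centre of the drop hole (27 mm across, through the plate) at the plate's upper face, 25 mm along the stand's +x from its middle; the adapter's axis stands here when it rests against both bars of the V-stop. Axes as the stand's
- tray (a point): middle of the catch tray's floor, 6 mm above the bench, under the plate; the tray is 132 (x) by 84 (y) mm inside, its front and back lips 16 mm high, 40 mm free height to the plate. Axes as the stand's
- adapter: slippery white plastic cylinder, loose, 0.16 kg, 56 mm across, 50 mm high, upright through bore 20 mm across, flared to 27 mm over the top 6 mm. Stands on the plate, bore 40 to 65 mm from the nest. Origin: centre of its underside; z up the bore. Two spring pads in the bore wall 14 mm above the underside grip the sleeve, which moves at some 6 to 15 N on the rod
- bore_mouth (a point): centre of the bore at the adapter's top, 50 mm above its underside
- sleeve: grey plastic reducing sleeve, 19 mm across, 26 mm long, 8 mm hole, held by the spring pads in the adapter's bore, its lower end 4 to 12 mm above the adapter's underside (clear of the plate). Origin: centre of its lower end; z along its axis to its upper end
- sleeve_mid (a point): middle of the sleeve, on its axis, 13 mm from either end
- rod: push rod, loose, 0.18 kg, 108 mm long: steel shank 16 mm across, 58 mm long, nose tapered to 12 mm over 5 mm; then a collar 34 mm across, 6 mm thick; then a black round handle 24 mm across, 44 mm long. Stands nose down in its holder, tip 5 mm above the bench; raise it over 40 mm to clear. Origin: nose end; z up. Collar home on the adapter: nose 8 mm below the adapter's underside
- rod_handle (a point): a point on the rod's axis in the handle, 88 mm above the tip, 20 mm below the handle's top
- rod_holder: round bare-metal holder fixed to the bench, foot 62 mm across, column 40 mm across, 45 mm high, with an upright hole 18 mm across in which the rod stands. Origin: centre of its underside
- vial_a: small white screw-cap vial, 25 mm across, 61 mm high, standing behind the work; origin: centre of its underside. Bystander
- vial_b: second white screw-cap vial like the first, standing beside it; origin: centre of its underside. Bystander
- conical_tube: conical tube with a blue screw cap, 112 mm long, 21 mm thick, lying on the bench behind the work; origin: under its middle. Bystander
Things that resemble listed ones, but are neither listed nor needed, are in the scene too. Of the things that look like the rod, the smallest one is meant.

How it is judged:
On the way, in this order (a step that is already met when the one before it is completed fails the run):
1. the adapter, with the sleeve still in it, rests against both bars of the V-stop: its axis within 3 mm of the drop hole's (horizontal distance between adapter and nest below 0.003 m and z of sleeve in the frame of adapter above 0 m and z of adapter in the frame of nest below 0.003 m), for 0.2 s.
2. the rod's nose has entered the bore of the adapter in the V-stop while the sleeve is still in it (horizontal distance between adapter and nest below 0.0045 m and z of rod in the frame of adapter below 0.047 m and horizontal distance between rod and adapter below 0.006 m and z of sleeve in the frame of adapter above 0 m), for 0.04 s.
At the end, for the whole second after the job is handed in: the sleeve lies at rest in the catch tray under the plate; the adapter stands upright in the V-stop, its axis within 4.5 mm of the drop hole's; the rod stands upright in the bore with its collar on the adapter (nose at least 6 of its 8 mm below the adapter's underside), at rest and let go (height (world z) of sleeve_mid below 0.03 m and x of sleeve_mid in the frame of tray between -0.07 and 0.07 m and y of sleeve_mid in the frame of tray between -0.045 and 0.045 m and horizontal distance between adapter and nest below 0.0045 m and angle between adapter's own z axis and vertical below 0.05 rad and z of rod in the frame of adapter below -0.006 m and horizontal distance between rod and adapter below 0.005 m and angle between rod's own z axis and vertical below 0.1 rad and linear speed of rod below 0.02 m/s and linear speed of sleeve below 0.05 m/s); the robot touches nothing.
It fails at once if the adapter is lifted more than 15 mm off the plate, knocked off it or tipped (z of adapter in the frame of nest above 0.015 m or z of adapter in the frame of nest below -0.015 m or angle between adapter's own z axis and vertical above 0.35 rad).
It fails at once if a vial or the conical tube is moved more than 20 mm, or a vial is tipped over (distance of any of vial_a, vial_b, conical_tube from where it was at the start of the episode above 0.02 m or angle between any of vial_a, vial_b's own z axis and vertical above 0.5 rad).
It also fails if it takes over 58 s, if anything falls off the work surface, if the arm or the gripper's body presses on something with over 40 N, if the wrist force passes 120 N, or if a joint passes its speed limit or range.

ROBOT

A 7-joint arm with a two-finger parallel gripper is mounted at the origin on a cart in front of the work surface, level with it; the furniture and walls round the work are solid. World frame = base frame: x ahead of the robot, y to its left, z up, the work surface at z = 0. Lengths are in m, angles in rad, forces in N, time in s.
With the tool pointing down it reaches from about 0.425 to 0.95 m from the base axis. Payload 4.7 kg.
Tool frame: the origin (TCP) lies on the centre line of the jaws, within the pads' length; the fingertips stand robot.nose_length ahead of it and the grasp point (between the pads) lies 8 mm behind it (robot.nose_length is the distance from the TCP to the fingertips, in m); z points along the fingers, x is the direction in which the jaws open and shut, and the axes are right-handed (so a half turn about z gives the same grasp; the last joint's range is limited). The gripper opens to 85 mm and grips with 20 to 120 N. Pads are 22 mm wide; open, the fingers measure 114 mm over their backs; the gripper's body (76 mm by 85 mm) begins 54 mm behind the grasp point. The pads swing forward as they close: fully open they stand 13 mm farther back than shut.
Start: joints at [1.184, 0.469, -0.049, 1.532, 0.024, 1.141, -0.082], TCP at [0.236, -0.632, 0.242] pointing down, gripper open.
Joint ranges: [-2.59, 2.59], [-0.33, 1.99], [-1.39, 1.29], [0.1, 2.45], [-1.04, 4.18], [0.21, 1.99], [-2.66, 2.66]. Speed limits (rad/s): [2.57, 2.57, 3.14, 3.14, 3.14, 3.14, 3.14].

INTERFACE

Orientations are given as [roll, pitch, yaw] about the fixed x, y, z axes, in that order (R = Rz(yaw) Ry(pitch) Rx(roll)).
In Python, from plant import robot gives the robot as it stands. Calls block until the motion is done:
- robot.goto(position, orientation): joint-space move of the TCP to a pose.
- robot.move_straight(position, vel=0.15, attitude=None, contact_N=None): straight line of the TCP; attitude=None keeps the orientation; vel is the mean speed in m/s. With contact_N (N) it stops when the force on the tool has changed by that much, and returns True; else False.
- robot.move_joints(angles): joint-space move.
- robot.grip(opening, strength=None): opening from 0.0 (shut) to 1.0 (fully open); strength is the grip in N (None keeps the last); returns when the fingers have stopped.
- robot.sleep(seconds).
- robot.inverse_kinematics(position, orientation): joint angles nearest the present ones, or None.
- robot.sense(): the state.
- robot.grab_frame(name): name is "side" or "top"; returns a dict with "image" (480x640x3 uint8, red, green, blue), "range_z" (480x640 float32, m along the optical axis (not along the pixel's ray), 0 where there is no reading), "fx", "fy", "cx", "cy" (pixels), "R" (3x3) and "t" (3): a world point X has camera coordinates R X + t. Camera axes: x right, y down, z forward; pixel columns grow to the right and rows downward; lengths in m; the calibration is good to about 2 mm. A picture is of the moment at which its call begins.
A pose or a line that the arm cannot do raises robot.IKError and nothing moves.
- robot.close_job(): hands the job in, once; it reports no verdict.
The state is a dict: "t": time; "joint_pos": joint angles; "joint_velocities": joint speeds; "effort": joint torques, N m; "tcp_pos": TCP position; "tcp_rot": TCP orientation; "wrist_force": force on the tool from outside, world axes, zero at the start; "torque": the same for the moment, N m; "opening": opening from 0.0 (shut) to 1.0 (fully open).
Only numpy, scipy, OpenCV 4.12 (cv2) and the standard library are available. Lean on these libraries where they do the work, as an engineer would, in place of code of your own. Each camera call takes 0.05 s, during which the arm holds its last target.

## Working session

There is one attempt and no reset: what is moved stays moved. The work goes in short steps, each a Python script; the robot and the scene stay as the last script left them, time stands still between calls to the robot, and variables do not carry over. Pictures are saved under pics/ and viewed, and the job is handed in when it is done.

```bash
ls; mkdir -p pics
python3 - <<'E'
from plant import robot
import cv2,numpy as np
s=robot.sense();print({k:np.round(v,3) for k,v in s.items()},robot.nose_length)
for n in("side","top"):
    f=robot.grab_frame(n);cv2.imwrite(f"pics/{n}0.png",f["image"][:,:,::-1]);np.savez(f"{n}0.npz",**f)
    print(n,f["fx"],f["fy"],f["cx"],f["cy"],f["R"],f["t"],-f["R"].T@f["t"])
E
```

```text
pics
{'t': np.float64(0.0), 'joint_pos': array([ 1.184,  0.469, -0.049,  1.534,  0.024,  1.141, -0.082]), 'joint_velocities': array([ 0.001,  0.   , -0.001,  0.   , -0.001,  0.   ,  0.   ]), 'effort': array([-0.0000e+00, -5.1031e+01, -4.6000e-02, -2.3771e+01,  1.1000e-02,
        7.0000e-03, -0.0000e+00]), 'tcp_pos': array([ 0.236, -0.632,  0.241]), 'tcp_rot': array([ 3.142e+00,  2.000e-03, -1.213e+00]), 'wrist_force': array([-0.935, -0.624,  0.083]), 'torque': array([0.056, 0.075, 0.05 ]), 'opening': np.float64(0.998)} 0.011
side 497.97000927702277 497.97000927702277 321.98425033474274 240.9003986836777 [[ 8.40733765e-01 -5.41448181e-01 -7.76989760e-04]
 [-3.48032578e-01 -5.39307240e-01 -7.66825290e-01]
 [ 4.14777122e-01  6.44966331e-01 -6.41855413e-01]] [-0.45149281  0.33306232  0.58247254] [ 0.2539055  -0.44051222  0.62891295]
top 434.567440828527 434.567440828527 327.6790942550286 239.45526133901834 [[-0.02666568 -0.99937724 -0.02310999]
 [-0.99332626  0.02908516 -0.11161091]
 [ 0.11221356  0.01997958 -0.99348323]] [0.11764959 0.61571502 0.8902369 ] [0.51484645 0.08188158 0.95587482]
```

View pics/side0.png

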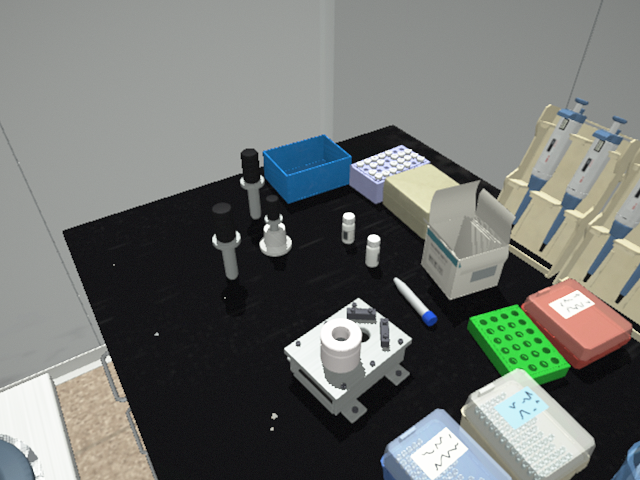

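View pics/top0.png

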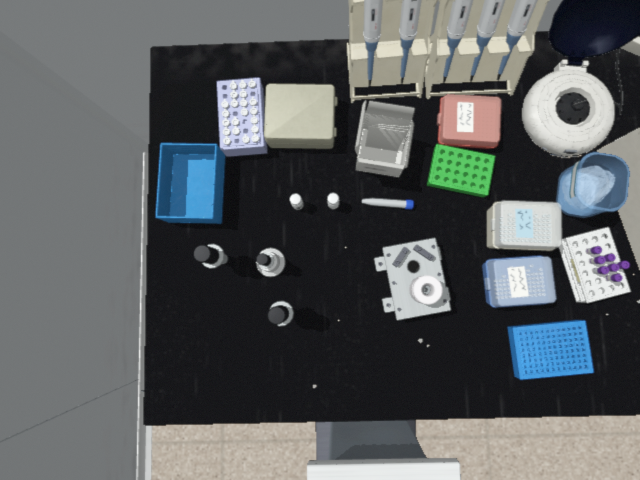

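Both views show the stand with the white adapter (side 341,345; top 428,288). Three rod-like things are visible: side (270,225), (226,240) and (250,180). The first one stands in a holder and looks smallest. I'll enlarge the crops to confirm.

```bash
cat > h.py <<'E'
import numpy as np,cv2
def load(n): 
    d=np.load(n); return {k:d[k] for k in d.files}
def crop(f,x0,y0,x1,y1,s,out,grid=10):
    im=cv2.resize(f["image"][y0:y1,x0:x1,::-1],None,fx=s,fy=s,interpolation=cv2.INTER_CUBIC)
    for x in range((x0//grid+1)*grid,x1,grid):
        cv2.line(im,((x-x0)*s,0),((x-x0)*s,6),(0,255,255),1)
        if x%(2*grid)==0: cv2.putText(im,str(x),((x-x0)*s-10,18),0,.4,(0,255,255),1)
    for y in range((y0//grid+1)*grid,y1,grid):
        cv2.line(im,(0,(y-y0)*s),(6,(y-y0)*s),(0,255,255),1)
        if y%(2*grid)==0: cv2.putText(im,str(y),(8,(y-y0)*s+4),0,.4,(0,255,255),1)
    cv2.imwrite(out,im)
def ray(f,u,v):
    d=f["R"].T@np.array([(u-f["cx"])/f["fx"],(v-f["cy"])/f["fy"],1]); return -f["R"].T@f["t"],d
def at_z(f,u,v,z):
    c,d=ray(f,u,v); return c+d*(z-c[2])/d[2]
def tri(f1,p1,f2,p2):
    c1,d1=ray(f1,*p1);c2,d2=ray(f2,*p2)
    A=np.stack([d1,-d2],1);s=np.linalg.lstsq(A,c2-c1,rcond=None)[0]
    a=c1+s[0]*d1;b=c2+s[1]*d2
    return (a+b)/2,np.linalg.norm(a-b)
def proj(f,X):
    p=f["R"]@np.asarray(X)+f["t"]; return np.array([f["fx"]*p[0]/p[2]+f["cx"],f["fy"]*p[1]/p[2]+f["cy"]])
def cloud(f,x0=0,y0=0,x1=640,y1=480):
    v,u=np.mgrid[y0:y1,x0:x1];z=f["range_z"][y0:y1,x0:x1];m=z>0
    P=np.stack([(u-f["cx"])/f["fx"]*z,(v-f["cy"])/f["fy"]*z,z],-1)[m]
    return (P-f["t"])@f["R"],u[m],v[m]
E
python3 - <<'E'
from h import *
s=load("side0.npz");t=load("top0.npz")
crop(s,195,135,325,290,5,"pics/s_rods.png");crop(t,180,225,320,340,5,"pics/t_rods.png")
crop(s,275,290,425,420,5,"pics/s_st.png");crop(t,370,230,460,325,6,"pics/t_st.png")
E
```

```text
(no output)
```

View pics/s_rods.png

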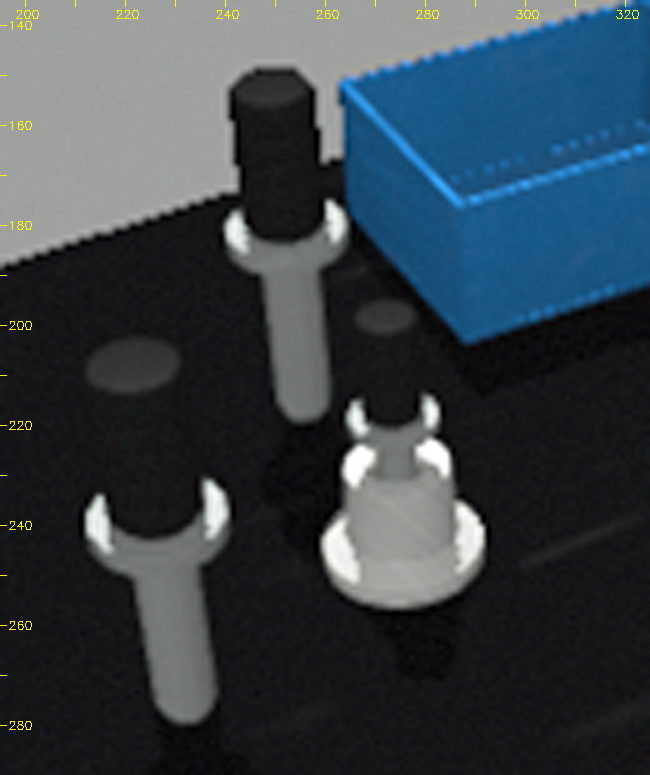

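View pics/t_rods.png

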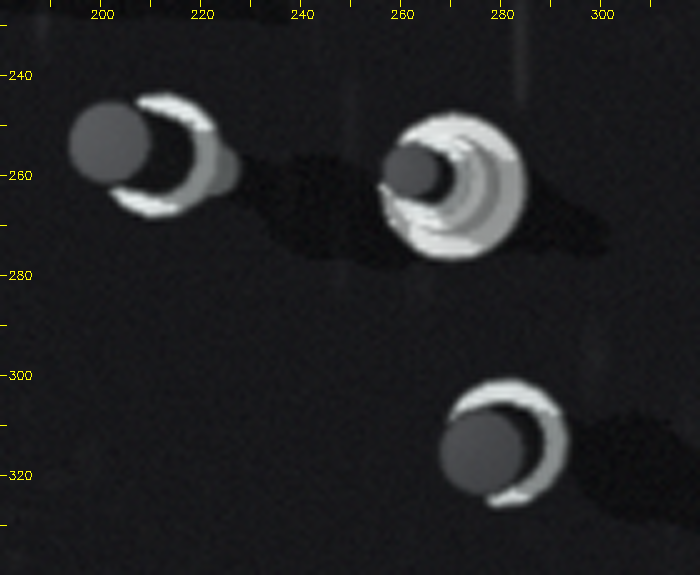

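View pics/s_st.png

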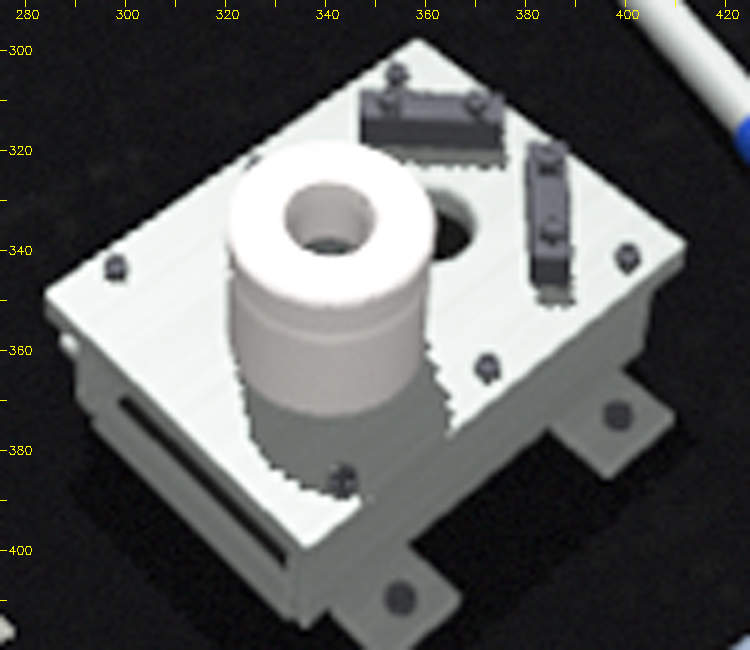

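View pics/t_st.png

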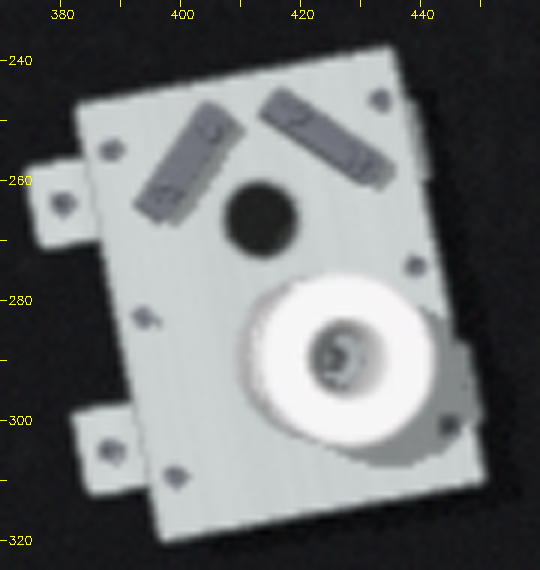

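There are three rod-like candidates:
- Top (262,259) / side (272,198–235): its handle is about 11 px across against 16–18 px for the others, and it stands in the round holder.
- Top (203,253) / side (250,180): larger and freestanding.
- Top (277,315) / side (226,240): larger and freestanding.

The first is the rod, since it is the smallest and the only one in the holder. The crops also show that the plate sits slightly yawed and the adapter is off-axis towards the robot. I'll triangulate next.

Run:
```python
from h import *
np.set_printoptions(precision=4,suppress=True)
s=load("side0.npz");t=load("top0.npz")
for n,a,b in [("hnd_top",(272,198),(262.3,259)),("A",(358,298),(383,247.3)),("B",(412,339),(435,238)),("C",(336,400),(451,310)),("D",(284,349),(397,320)),
  ("bore",(340.5,333.5),(427.3,289.5))]:
    print(n,*tri(s,a,t,b))
for uv in [(383,247.3),(435,238),(451,310),(397,320),(413.3,266.5)]: print(at_z(t,*uv,.056))
for uv in [(358,298),(412,339),(336,400),(284,349)]: print('s',at_z(s,*uv,.056))
print("bore top/side at .106",at_z(t,427.5,290,.106),at_z(s,340.5,333.5,.106))
print("handle .113",at_z(t,262.3,259,.113),at_z(s,272,198,.113))
# cloud checks
for f,n,b in[(t,"top",(370,230,460,325)),(s,"side",(275,290,425,420))]:
    P,u,v=cloud(f,*b); h=np.histogram(P[:,2],bins=np.arange(-.01,.13,.004)); print(n,[(round(e,3),c) for c,e in zip(*h) if c>60])
    m=P[:,2]>.103; print("adapter top",m.sum(),P[m].mean(0),P[m].min(0),P[m].max(0),cv2.minEnclosingCircle(P[m][:,:2].astype(np.float32)))
for f,n,b in[(t,"top",(250,240,300,285)),(s,"side",(250,190,300,262))]:
    P,u,v=cloud(f,*b); h=np.histogram(P[:,2],bins=np.arange(-.01,.13,.004)); print(n,[(round(e,3),c) for c,e in zip(*h) if c>8])
    for lo,hi in((.107,.12),(.04,.05)):
        m=(P[:,2]>lo)&(P[:,2]<hi)
        if m.sum()>4: print(lo,m.sum(),P[m].mean(0),cv2.minEnclosingCircle(P[m][:,:2].astype(np.float32)))
```

```text
hnd_top [0.5758 0.2269 0.1139] 0.001013367847607628
A [ 0.5962 -0.014   0.0563] 0.001132179333690048
B [ 0.6131 -0.1225  0.0569] 0.00036419989820186564
C [ 0.4647 -0.1463  0.0582] 0.000501127800727037
D [ 0.4482 -0.0369  0.0563] 0.001421115989231095
bore [ 0.5079 -0.091   0.1062] 0.00011421178224593314
[ 0.5968 -0.0143  0.056 ]
[ 0.613  -0.1226  0.056 ]
[ 0.4648 -0.1469  0.056 ]
[ 0.4475 -0.0366  0.056 ]
[ 0.5553 -0.0749  0.056 ]
s [ 0.5959 -0.0135  0.056 ]
s [ 0.6138 -0.122   0.056 ]
s [ 0.4653 -0.145   0.056 ]
s [ 0.4489 -0.0371  0.056 ]
bore top/side at .106 [ 0.5069 -0.0913  0.106 ] [ 0.5081 -0.0909  0.106 ]
handle .113 [0.5755 0.2273 0.113 ] [0.5768 0.2278 0.113 ]
top [(np.float64(-0.006), np.int64(300)), (np.float64(-0.002), np.int64(3158)), (np.float64(0.002), np.int64(952)), (np.float64(0.006), np.int64(231)), (np.float64(0.05), np.int64(166)), (np.float64(0.054), np.int64(2179)), (np.float64(0.058), np.int64(449)), (np.float64(0.066), np.int64(109)), (np.float64(0.07), np.int64(156)), (np.float64(0.102), np.int64(233)), (np.float64(0.106), np.int64(331))]
adapter top 545 [ 0
[... 2552 characters left out ...]
), np.int64(20)), (np.float64(0.058), np.int64(17)), (np.float64(0.062), np.int64(33)), (np.float64(0.066), np.int64(90)), (np.float64(0.07), np.int64(34)), (np.float64(0.074), np.int64(23)), (np.float64(0.078), np.int64(21)), (np.float64(0.082), np.int64(29)), (np.float64(0.086), np.int64(17)), (np.float64(0.09), np.int64(25)), (np.float64(0.094), np.int64(20)), (np.float64(0.098), np.int64(31)), (np.float64(0.102), np.int64(23)), (np.float64(0.106), np.int64(22)), (np.float64(0.11), np.int64(76))]
0.107 99 [0.5746 0.2273 0.1119] ((0.5747854113578796, 0.22983884811401367), 0.012437161058187485)
0.04 231 [0.5744 0.2392 0.0444] ((0.5771161317825317, 0.27038565278053284), 0.061824750155210495)
```

The measurements agree with the description: plate 0.056, adapter top 0.106, handle top 0.113. Stand yaw is about 0.155 and the nest is about (0.5553, -0.0755). The adapter is at (0.5078, -0.0908), 50 mm from the nest. I'll grip it lightly and slide it in.

Run:
```python
from plant import robot
from h import *
np.set_printoptions(precision=4,suppress=True)
t=load("top0.npz")
for b in[(265,300,300,330),(190,240,232,275)]:
    P,u,v=cloud(t,*b);m=P[:,2]>.08;print("decoy",P[m].mean(0),P[m].max(0))
o=[np.pi,0,.155-np.pi/2]
a=np.array([.5078,-.0908])
print(robot.inverse_kinematics([*a,.2],o))
robot.goto([*a,.2],o)
robot.move_straight([*a,.088],vel=.12)
s=robot.sense();print(s["t"],s["tcp_pos"],s["wrist_force"])
f=robot.grab_frame("side");cv2.imwrite("pics/g1.png",f["image"][:,:,::-1])
```

```text
decoy [0.471  0.1918 0.1293] [0.4929 0.2191 0.1582]
decoy [0.5847 0.3278 0.1267] [0.6102 0.3528 0.1576]
[ 0.4308  0.284  -0.4018  1.9374  0.1355  0.9461 -1.4519]
3.3583 [ 0.5084 -0.0909  0.0887] [0.2616 0.4764 0.2739]
```

View pics/g1.png

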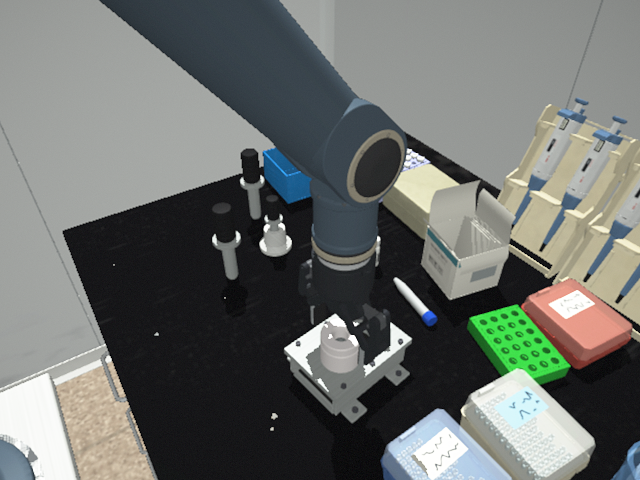

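The jaws straddle the adapter at about (345,345). Next I'll grip, align it laterally, and slide it into the V.

Run:
```python
from plant import robot
from h import *
np.set_printoptions(precision=4,suppress=True)
robot.grip(0.4,strength=20)
s=robot.sense();print(s["t"],s["opening"],s["tcp_pos"],s["wrist_force"])
ex=np.array([np.cos(.155),np.sin(.155)]);n=np.array([.5553,-.0755])
p=n-.008*ex; robot.move_straight([*p,.088],vel=.06)
s=robot.sense();print(s["t"],s["opening"],s["tcp_pos"],s["wrist_force"])
p=n+.004*ex; c=robot.move_straight([*p,.088],vel=.025,contact_N=10)
s=robot.sense();print(c,s["t"],s["opening"],s["tcp_pos"],s["wrist_force"],"short of nest mm",(s["tcp_pos"][:2]-n)*1e3)
f=robot.grab_frame("side");crop(f,240,270,440,420,4,"pics/g2.png")
```

```text
3.8 0.6594803595201829 [ 0.5081 -0.0908  0.0888] [-1.9152  0.0342  5.5497]
4.65 0.6580590806806976 [ 0.5476 -0.0771  0.0888] [-1.8188 -0.0647  6.0926]
True 5.075 0.6542772762215414 [ 0.5546 -0.0758  0.0887] [-2.7245 -1.1416  4.9508] short of nest mm [-0.7479 -0.2871]
```

View pics/g2.png

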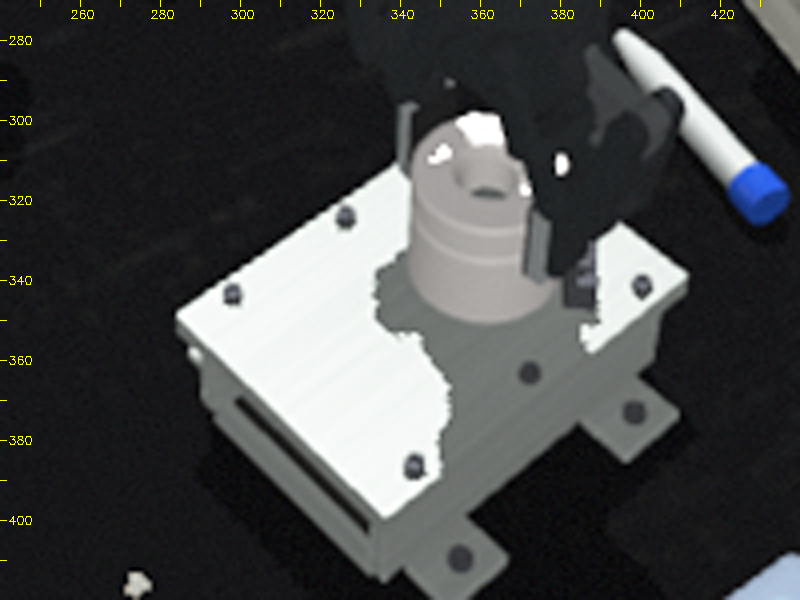

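Contact came 0.8 mm short of the estimated nest, and the adapter stands between the bars at about (480,190) in the crop. I'll release it, then seat it from behind with the shut fingers and look again.

Run:
```python
from plant import robot
from h import *
np.set_printoptions(precision=4,suppress=True)
robot.grip(1.0)
ex=np.array([np.cos(.155),np.sin(.155)]);n=np.array([.5553,-.0755])
p=robot.sense()["tcp_pos"];robot.move_straight([p[0],p[1],.145],vel=.15)
b=n-.052*ex; robot.move_straight([*b,.145],vel=.2); robot.grip(0.0)
robot.move_straight([*b,.079],vel=.15)
p=n-.030*ex; c=robot.move_straight([*p,.079],vel=.02,contact_N=7)
s=robot.sense();print(c,s["t"],s["opening"],s["tcp_pos"],s["wrist_force"],(s["tcp_pos"][:2]-n)@ex)
b=n-.06*ex; robot.move_straight([*b,.079],vel=.15); robot.move_straight([*b,.18],vel=.2)
# towards the rod, clear of the stand
robot.goto([.56,.12,.24],[np.pi,0,-1.2])
for k in("side","top"):
    f=robot.grab_frame(k);np.savez(f"{k}1.npz",**f)
    crop(f,*((275,280,425,410,5) if k=="side" else (370,230,460,325,6)),f"pics/{k}1c.png");cv2.imwrite(f"pics/{k}1.png",f["image"][:,:,::-1])
print(robot.sense()["t"])
```

```text
True 8.6167 -0.00048580269040001236 [ 0.5172 -0.0805  0.0779] [-2.0432  0.199  -0.7069] -0.03840790141268434
10.5583
```

View pics/side1c.png

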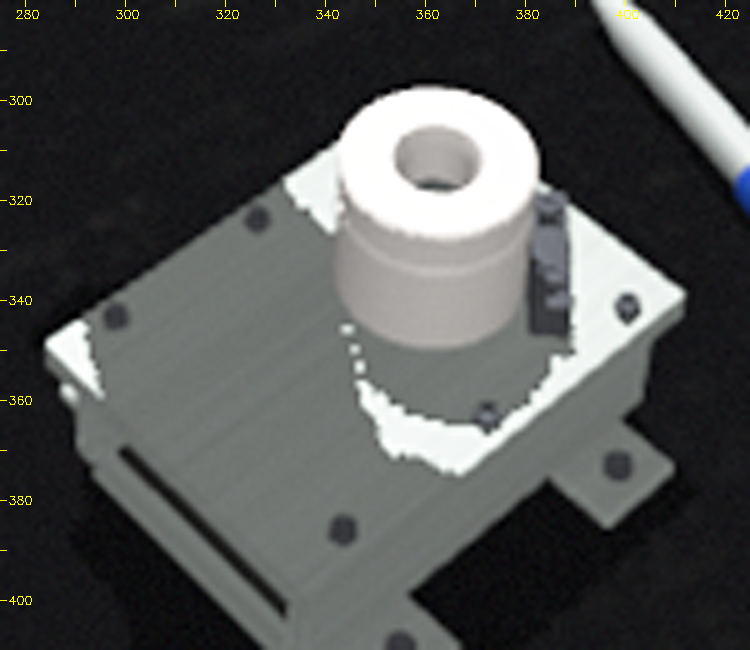

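View pics/top1c.png

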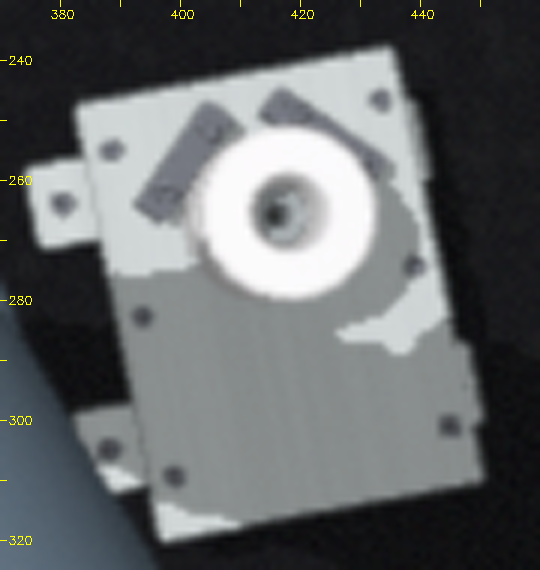

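View pics/side1.png

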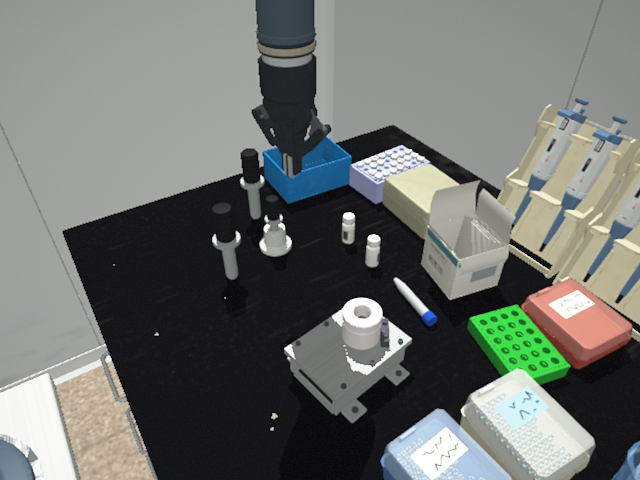

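Run:
```python
from h import *
np.set_printoptions(precision=4,suppress=True)
s=load("side1.npz");t=load("top1.npz")
print(tri(s,(362,310.8),t,(418,265.2)))
print(at_z(t,418,265.2,.106),at_z(s,362,310.8,.106))
for f,b in[(t,(370,230,460,325)),(s,(275,280,425,420))]:
    P,u,v=cloud(f,*b);m=(P[:,2]>.1)&(P[:,2]<.112);print(P[m].mean(0),cv2.minEnclosingCircle(P[m][:,:2].astype(np.float32)))
    # rim by rgb: bright
for f,b in[(t,(395,240,440,290)),(s,(335,290,390,335))]:
    g=f["image"].min(2)[b[1]:b[3],b[0]:b[2]];print(g.max())
    m=(g>238).astype(np.uint8)
    c=max(cv2.findContours(m,cv2.RETR_EXTERNAL,cv2.CHAIN_APPROX_NONE)[0],key=len);e=cv2.fitEllipse(c);uv=np.array(e[0])+b[:2];print(e[1],uv,at_z(f,*uv,.106))
```

```text
(array([ 0.5552, -0.0751,  0.1079]), np.float64(3.830304902559377e-06))
[ 0.5553 -0.0754  0.106 ] [ 0.5563 -0.0737  0.106 ]
[ 0.5557 -0.0745  0.1059] ((0.5561580657958984, -0.07483944296836853), 0.028451403602957726)
[ 0.5538 -0.076   0.1053] ((0.5546013116836548, -0.07456157356500626), 0.028523946180939674)
251
(25.7470645904541, 26.39686393737793) [417.5904 264.8866] [ 0.5559 -0.0747  0.106 ]
255
(28.014068603515625, 44.32792282104492) [360.0809 312.564 ] [ 0.5521 -0.0749  0.106 ]
```

The adapter is at (0.5554, -0.0752), within about 1 mm of the nest, so it is seated. Next is the rod at (0.5757, 0.228). The decoys lie at bearings 199° and 84° from it, so I'll use yaw -0.67 to keep the jaws clear of both.

Run:
```python
from plant import robot
from h import *
np.set_printoptions(precision=4,suppress=True)
o=[np.pi,0,-.67];r=[.5757,.228]
print(robot.inverse_kinematics([*r,.22],o),robot.inverse_kinematics([.5554,-.0752,.2],o))
robot.goto([*r,.22],o); robot.grip(0.7)
robot.move_straight([*r,.088],vel=.12,contact_N=8)
s=robot.sense();print(s["t"],s["opening"],s["tcp_pos"],s["wrist_force"])
f=robot.grab_frame("side");crop(f,200,120,330,270,5,"pics/r1.png")
f=robot.grab_frame("top");crop(f,180,215,320,340,5,"pics/r1t.png")
```

```text
[ 0.0154  0.473  -0.636   1.6712  0.3086  1.0997 -1.3798] [ 0.4942  0.3798 -0.5535  1.8326  0.2346  0.9944 -0.8263]
12.925 0.6997684199018992 [0.5763 0.2283 0.0889] [-0.9533  0.3917 -0.1359]
```

View pics/r1.png

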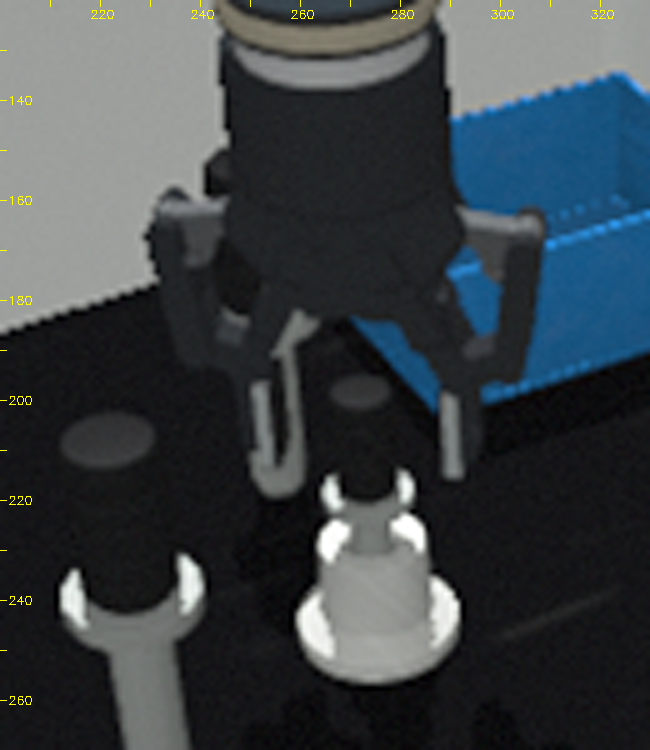

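The rod handle at (272,205) stands between the fingers (252 and 290). Next: grip, lift, carry it over the adapter, and measure its tilt and offset there.

Run:
```python
from plant import robot
from h import *
np.set_printoptions(precision=4,suppress=True)
robot.grip(0.0,strength=80)
s=robot.sense();print(s["t"],s["opening"],s["tcp_pos"],s["wrist_force"])
p=s["tcp_pos"];robot.move_straight([p[0],p[1],.22],vel=.12)
s=robot.sense();print(s["t"],s["opening"],s["wrist_force"])
robot.move_straight([.5554,-.0752,.22],vel=.2)
robot.sleep(.2)
s=robot.sense();print(s["t"],s["tcp_pos"],s["wrist_force"])
for k in("side","top"):
    f=robot.grab_frame(k);np.savez(f"{k}2.npz",**f)
    crop(f,*((290,190,440,340,5) if k=="side" else (350,200,480,320,5)),f"pics/{k}2c.png")
```

```text
13.45 0.25782573326676683 [0.576  0.2282 0.0886] [-0.6562 -0.1964  3.805 ]
14.7 0.25820540423379207 [-0.4362 -0.2631 -2.2425]
16.5667 [ 0.5555 -0.0743  0.22  ] [ 0.0181 -0.4612 -2.5808]
```

View pics/side2c.png

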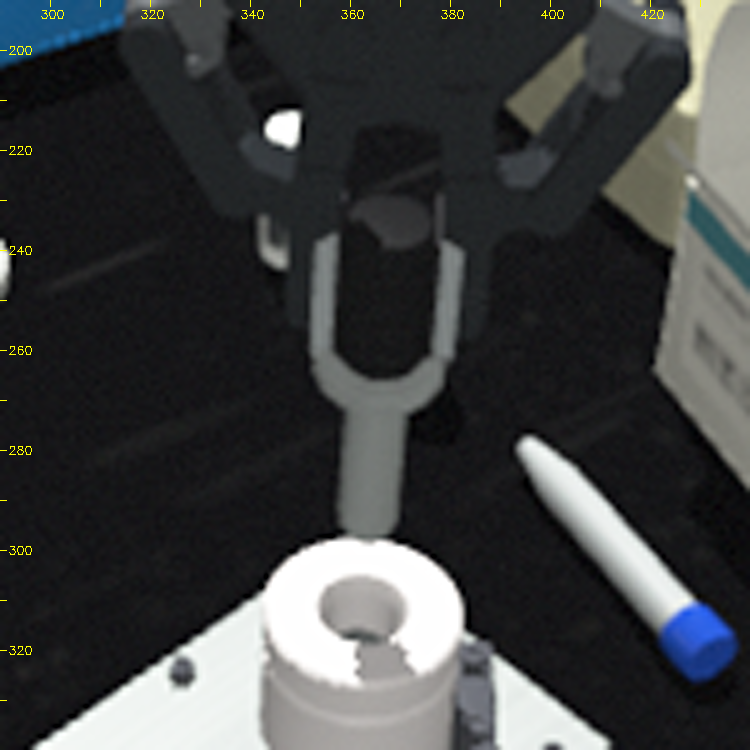

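View pics/top2c.png

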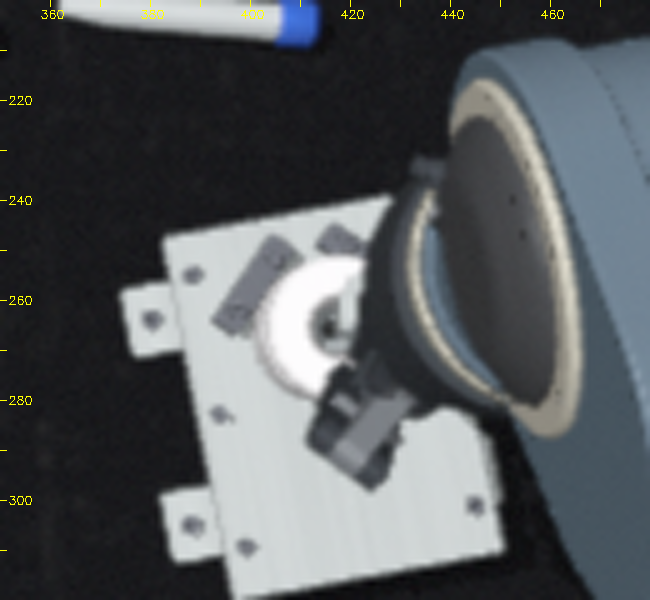

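Run:
```python
from h import *
s=load("side2.npz");t=load("top2.npz")
for z in(.1364,.15,.17,.194,.2,.244):print(z,proj(s,(.5555,-.0743,z)))
for x in (.550,.5555,.561):print(proj(s,(x,-.0743,.1364)), proj(t,(.5555,-.0743,.1364)))
g=cv2.cvtColor(s["image"],cv2.COLOR_RGB2GRAY)
for v in(274,278,282,286,290,294): print(v,g[v,350:380])
```

```text
0.1364 [362.89916575 296.18472813]
0.15 [363.42541563 289.14004579]
0.17 [364.22476078 278.43955351]
0.194 [365.22627364 265.03272838]
0.2 [365.48422535 261.57963908]
0.244 [367.47566306 234.92111269]
[359.6267688  297.78341687] [420.35952914 264.25208749]
[362.89916575 296.18472813] [420.35952914 264.25208749]
[366.1495962  294.59677086] [420.35952914 264.25208749]
274 [ 24  23  22  22  23  22  23  20  38  80 105 112 114 117 121 121 118 118
 117 116  98  55   8  16  16  15  13  13  12   7]
278 [ 28  28  27  27  24  18  22  16  55  91 107 113 116 119 121 120 119 119
 116 113  83  26  17  20  15  13  14   9  16  10]
282 [ 25  20  25  21  20  19  20  17  72 101 110 115 119 121 121 119 118 117
 116 111  76  19  22  23  20  22  21  21  18  23]
286 [ 20  20  26  24  25  21  18  31  78 104 113 116 118 120 122 120 118 116
 115  93  48  17  16  21  22  24  20  22  23  20]
290 [ 19  20  19  24  22  22  22  56  91 106 114 118 120 121 119 121 118 114
 111  82  29  20  24  23  22  18  22  20  24  23]
294 [ 23  19  23  24  24  22  15  46  88 112 117 119 122 120 120 119 116 114
 100  57  17  21  20  22  27  23  22  19  20  22]
```

Run:
```python
from h import *
from scipy.optimize import least_squares
np.set_printoptions(precision=4,suppress=True)
s=load("side2.npz")
P,u,v=cloud(s,357,270,371,297)
m=(P[:,2]>.138)&(P[:,2]<.195)&(np.hypot(P[:,0]-.5555,P[:,1]+.0743)<.02);P=P[m]
for lo,hi in((.138,.165),(.165,.193),(.138,.193)):
    Q=P[(P[:,2]>lo)&(P[:,2]<hi)]
    r=least_squares(lambda c:np.hypot(Q[:,0]-c[0],Q[:,1]-c[1])-.008,[.5555,-.0743],loss="soft_l1",f_scale=.001)
    print(len(Q),Q.mean(0),r.x)
# adapter outer side wall same view
P,u,v=cloud(s,335,295,395,345)
Q=P[(P[:,2]>.06)&(P[:,2]<.1)&(np.hypot(P[:,0]-.5554,P[:,1]+.0752)<.034)]
r=least_squares(lambda c:np.hypot(Q[:,0]-c[0],Q[:,1]-c[1])-.028,[.5555,-.0743],loss="soft_l1",f_scale=.001);print(len(Q),r.x)
```

```text
148 [ 0.5525 -0.0768  0.1531] [ 0.5565 -0.0719]
136 [ 0.5524 -0.0767  0.1753] [ 0.5565 -0.072 ]
284 [ 0.5525 -0.0768  0.1638] [ 0.5565 -0.0719]
842 [ 0.5561 -0.0738]
```

The rod hangs vertical and is within 1–2 mm of the bore axis: the shank matches the projected axis to 0.2 px, and range says +1.9 mm in y. I'll shift y by -1 mm and enter the bore gently.

Run:
```python
from plant import robot
from h import *
np.set_printoptions(precision=4,suppress=True)
x,y=.5553,-.0762
robot.move_straight([x,y,.205],vel=.08)
c=robot.move_straight([x,y,.179],vel=.03,contact_N=5)
s=robot.sense();print(c,s["t"],s["tcp_pos"],s["wrist_force"],s["torque"])
f=robot.grab_frame("side");np.savez("side3.npz",**f);crop(f,290,210,440,360,5,"pics/side3c.png")
```

```text
False 18.025 [ 0.5555 -0.0762  0.1792] [ 0.2219 -0.3738 -1.2206] [-0.0145  0.0111  0.0167]
```

View pics/side3c.png

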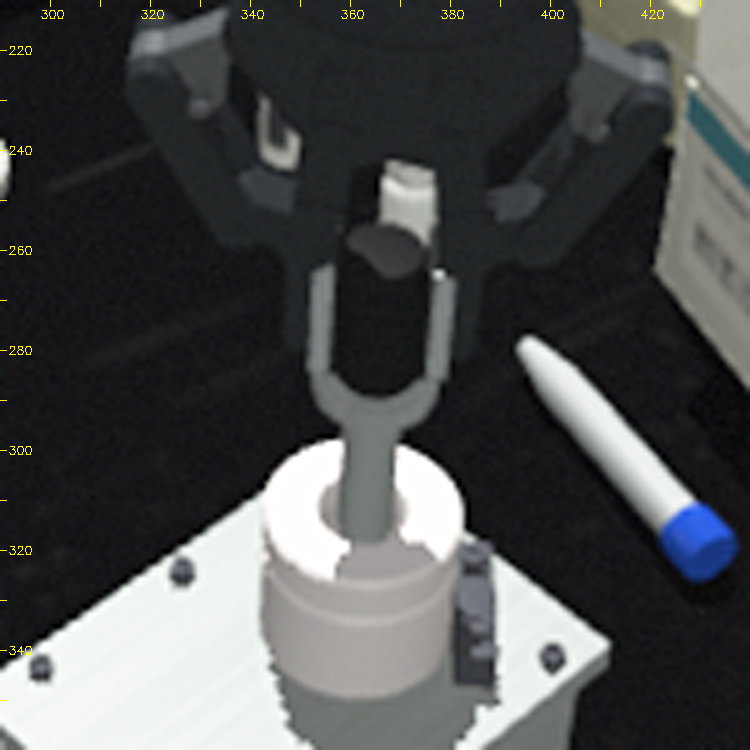

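The nose is inside the flare. The shank (364,310) is about 1 px right of the bore centre, so I'll trim about 1 mm and press down.

Run:
```python
from plant import robot
from h import *
np.set_printoptions(precision=4,suppress=True)
x,y=.5546,-.0757
robot.move_straight([x,y,.179],vel=.03)
for z in(.165,.150,.136,.130):
    c=robot.move_straight([x,y,z],vel=.03,contact_N=28)
    s=robot.sense();print(c,s["t"],s["tcp_pos"],s["wrist_force"],s["opening"])
    if c:break
f=robot.grab_frame("side");np.savez("side4.npz",**f);crop(f,290,220,440,370,5,"pics/side4c.png")
```

```text
False 18.9417 [ 0.5548 -0.0758  0.1649] [ 0.6456 -0.7654  0.1285] 0.2603080833301199
False 19.5917 [ 0.5541 -0.0757  0.1494] [-0.6757 -0.5267 -2.2789] 0.26271389046426336
False 20.2083 [ 0.5546 -0.0757  0.1359] [ 0.0137 -0.147  -1.6049] 0.2629088686789204
False 20.5583 [ 0.5554 -0.0757  0.1315] [-2.1054 -0.1118  7.43  ] 0.2628035414568608
```

View pics/side4c.png

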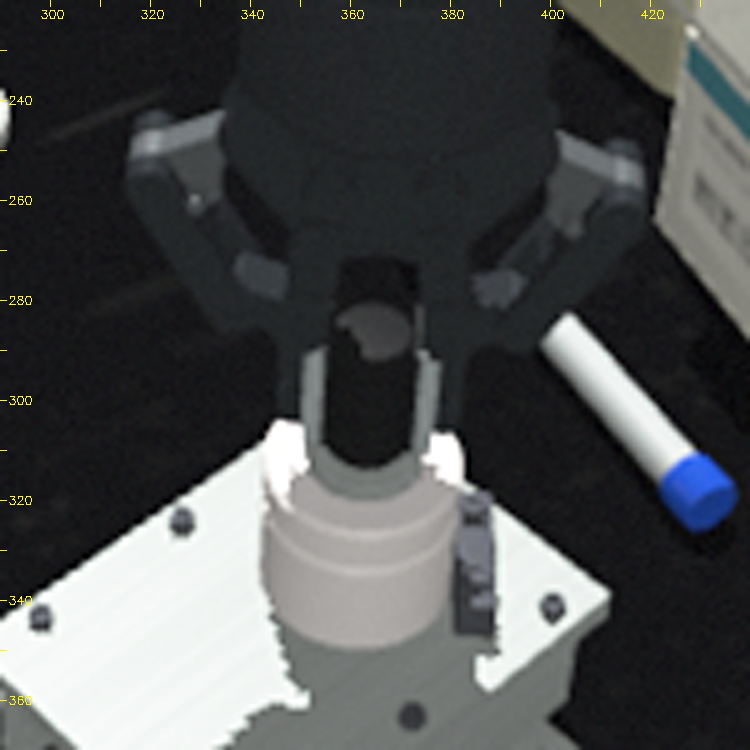

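The collar sits on the adapter, with contact at TCP z 0.1315 (expected 0.1316). I'll press a little firmer, release, back off and look.

Run:
```python
from plant import robot
from h import *
np.set_printoptions(precision=4,suppress=True)
x,y=.5550,-.0757
c=robot.move_straight([x,y,.127],vel=.02,contact_N=12)
s=robot.sense();print(c,s["t"],s["tcp_pos"],s["wrist_force"])
robot.grip(0.75)
p=robot.sense()["tcp_pos"];robot.move_straight([p[0],p[1],.25],vel=.15)
robot.goto([.5,.2,.3],[np.pi,0,-.67])
for k in("side","top"):
    f=robot.grab_frame(k);np.savez(f"{k}5.npz",**f)
    crop(f,*((275,260,425,410,5) if k=="side" else (370,220,460,325,6)),f"pics/{k}5c.png");cv2.imwrite(f"pics/{k}5.png",f["image"][:,:,::-1])
print(robot.sense()["t"])
```

```text
True 20.8167 [ 0.5554 -0.0756  0.1315] [-1.558  -1.1479  5.6846]
23.4417
```

View pics/side5c.png

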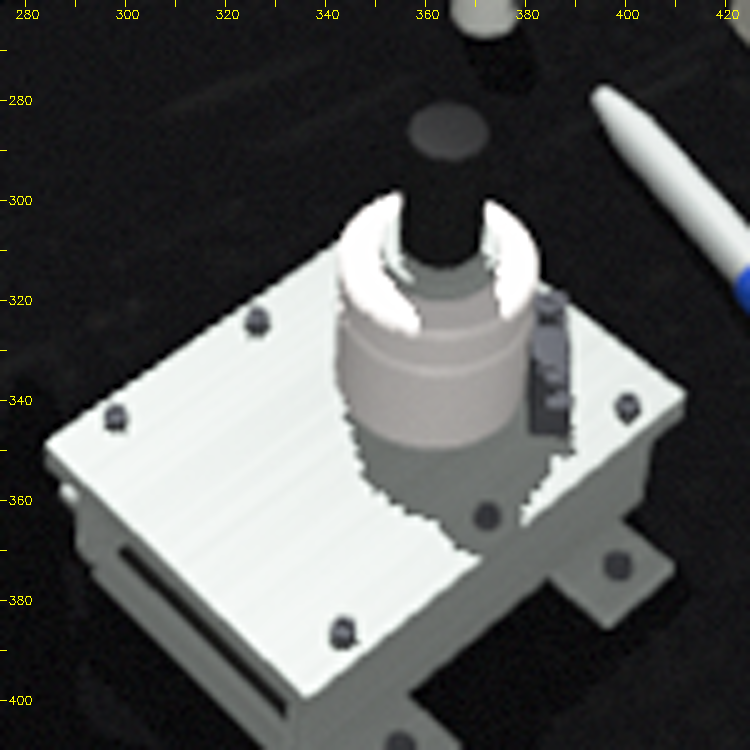

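View pics/top5c.png

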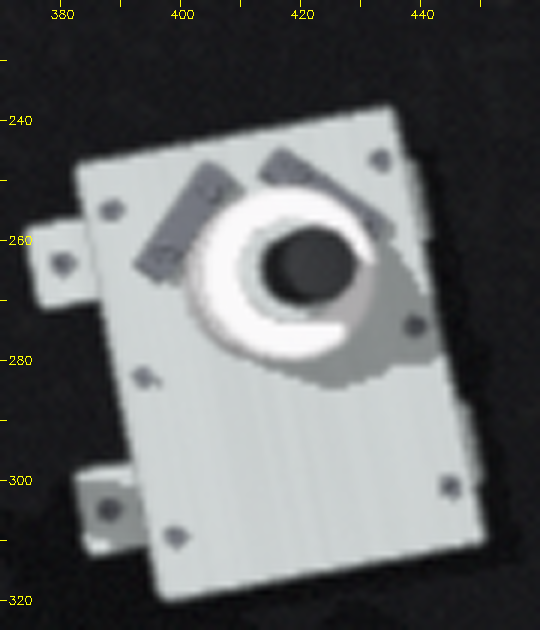

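View pics/side5.png

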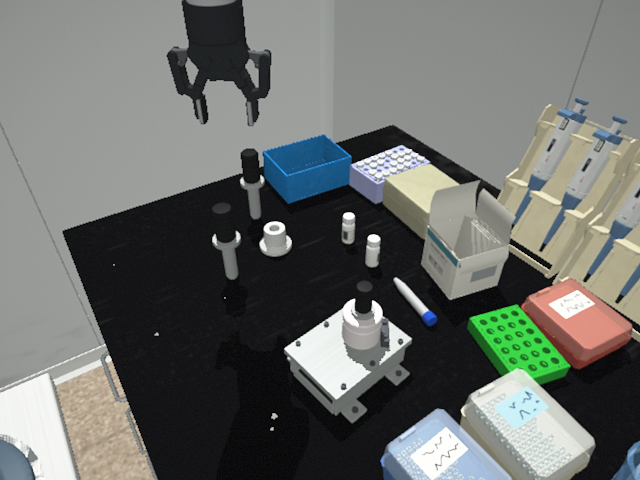

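Run:
```python
from h import *
np.set_printoptions(precision=4,suppress=True)
s=load("side5.npz");t=load("top5.npz")
print("handle top",tri(s,(364.7,285.7),t,(421.5,264)))
for n,f,b in[("t",t,(370,220,460,325)),("s",s,(335,270,395,345))]:
    P,u,v=cloud(f,*b)
    m=(P[:,2]>.145)&(P[:,2]<.165);print(n,"handle",m.sum(),np.median(P[m],0),P[m][:,2].max())
    m=(P[:,2]>.101)&(P[:,2]<.1085);print("rim",m.sum(),cv2.minEnclosingCircle(P[m][:,:2].astype(np.float32)))
Q=P[(P[:,2]>.06)&(P[:,2]<.1)&(np.hypot(P[:,0]-.5554,P[:,1]+.0752)<.034)]
from scipy.optimize import least_squares
print("wall fit",least_squares(lambda c:np.hypot(Q[:,0]-c[0],Q[:,1]-c[1])-.028,[.5555,-.0743],loss="soft_l1",f_scale=.001).x)
im=s["image"][350:430,270:360,::-1].astype(float);im=np.clip((im/255)**.4*255,0,255).astype(np.uint8)
cv2.imwrite("pics/slot.png",cv2.resize(im,None,fx=6,fy=6,interpolation=cv2.INTER_CUBIC))
```

```text
handle top (array([ 0.5561, -0.0735,  0.1553]), np.float64(0.002740527124461903))
t handle 140 [ 0.5558 -0.0736  0.1563] 0.16084924133737577
rim 378 ((0.5562396049499512, -0.07493863254785538), 0.02858811244368553)
s handle 259 [ 0.5532 -0.0771  0.1554] 0.1580583089734913
rim 588 ((0.554513692855835, -0.07388567924499512), 0.028842616826295853)
wall fit [ 0.5563 -0.0735]
```

View pics/slot.png

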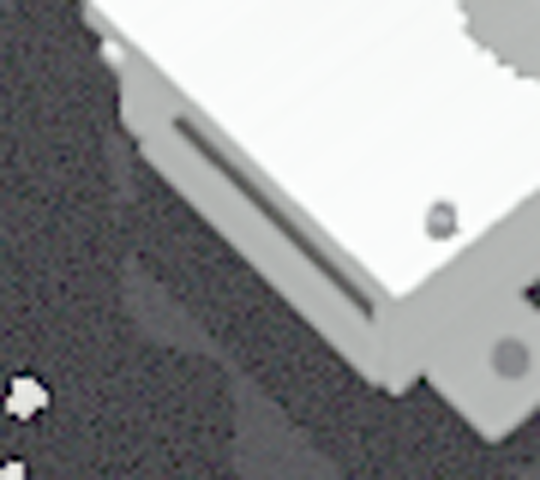

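The handle top is at z 0.156, as expected with the collar home. Adapter and rod are both within about 2 mm of the nest. The tray inside can't be seen from either camera, but the nose is 8 mm below the underside and the sleeve can only have fallen. I'm handing the job in.

Run:
```python
from plant import robot
robot.sleep(.3);print(robot.sense()["t"]);print(robot.close_job())
```

```text
23.7417
the job is handed in; nothing more can be done
None
```

The job is handed in at about 24 s, with the rod pressed home through the adapter. I could not see the sleeve in the tray.

**What I did:** I slid the adapter, lightly gripped, into the V-stop, then seated it from behind with shut fingers. I took the smallest rod from its holder and pressed it down the bore until the collar sat on the adapter. Then I released it and moved the arm clear.

**Last checks:**
- **Adapter:** upright, axis at about (0.556, -0.074), within about 2 mm of the estimated nest (0.555, -0.0755).
- **Rod:** standing upright, handle top at z about 0.156, which is where it should be with the collar home. It is within about 2 mm of the adapter's axis.
- **Bystanders:** the vials and the conical tube look unmoved in the last side picture.
- **Sleeve:** neither camera sees into the tray. I infer that it dropped, because the nose is 8 mm below the adapter's underside and so past the spring pads.
- **Disagreements:** the two views differed by 1–3 mm on positions, which is about the calibration error.

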